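Prime out, unscrew and lift the push dispenser top

TASK

The clear cup with the orange push dispenser top is due for refilling: push its sprung orange dish fully down and let it come fully up again three times to clear the tube, then unscrew the orange top and lift it straight off its cup. Its neck may have an ordinary or a reverse thread, so try it both ways and go on the way that gives. Finish holding the top in the gripper, upright and still over its own cup, with the lower end of its dip tube clear above the mouth, touching nothing but the gripper and with the dish up; leave the blue-topped cup and everything else on the nightstand undisturbed.

Things in the scene. Friction and masses are not known exactly. Their poses are not given: they have to be found in the camera images.
- orange_top: ORANGE screw top of a clear cup, 50 to 100 g. Origin: on its axis at the skirt's lower edge, 100 mm above the nightstand when on; z up. Collar 54 mm diameter, z = 0 to 32 mm. Push dish above it, 46 mm across. Below: pump barrel 23 mm diameter to z = -12, dip tube 7 mm to z = -70. x axis: the white index mark on the dish's rim, so yaw shows how far it has turned. It is on the left or the right cup.
- orange_top_grip (a point): point on the orange top's axis 24 mm above its skirt's lower edge (124 mm above the nightstand when on): the height to grip the ribbed round collar across its 54 mm, from above, any yaw. Hand of thread unknown, drawn anew each time: right-hand (off anticlockwise from above) or left-hand (off clockwise). The wrong way it stops dead within 15 degrees.
- orange_top_thread (a point): point on the orange top's axis at thread height. The right way it turns easily and does not climb; after 97 to 107 degrees from its start it is off the thread and lifts freely, up to about 135 degrees, where a stop comes. Before that it lifts only 2 to 6 mm. If let go on the way it rests on the neck's rim and stays turned, so regrasps work.
- orange_top_dish (a joint): travel of the orange push dish: 0 = up, 0.010 m = fully down. Spring: 3 N to start, 8 N at the bottom; comes up by itself. A full stroke passes 8.8 mm and returns to less than 1 mm.
- orange_top_dish_top (a point): centre of the orange push dish's press surface, 150 mm above the nightstand when up; moves down with the dish. Press it straight down with the closed fingers.
- orange_top_tube_tip (a point): lower end of the orange top's dip tube, on its axis, 30 mm above the nightstand when screwed on.
- mouth_left (a point): centre of the mouth (rim of the neck) of the cup in the caddy's left (+y) well, 122 mm above the nightstand. Bore 32 mm. The orange top may be on this cup or on the right one.
- mouth_right (a point): the same for the cup in the caddy's right (-y) well.
- caddy: brown wooden caddy, 96 mm (x) by 236 mm (y), fixed to the nightstand, with two clear square acrylic cups (62 mm square, shoulder 96 mm above the nightstand, neck above that) keyed in its two wells at y = +72 and -72 mm, so that the cups cannot turn or lift. Origin: centre of its underside.
- blue_top: BLUE screw top of the other cup, the same make and size as the orange one, with its own push dish. Origin: on its axis at the skirt's lower edge. To be left alone.
- blue_top_dish (a joint): travel of the blue push dish, 0 = up; to be left alone.
- tweezers: steel tweezers, 96 x 8 x 9 mm, lying between the cups in the caddy; bystander. Origin: middle, underside.
- saucer: yellow ceramic saucer, 120 mm diameter, 17 mm high; bystander. Origin: centre of its underside.
- hair_clip: brown hair clip, 58 x 12 x 11 mm, lying in the saucer; bystander. Origin: middle, underside.
- compact: round pink mirror compact, 70 mm diameter, its sprung lid standing open, about 80 mm high; bystander. Origin: centre of its underside.
- roller: massage roller, green cylinder in a steel fork on a pale handle, 150 mm long, 33 mm high; bystander. Origin: middle, underside.
- phone: black phone, 148 x 72 x 8 mm, lying flat; bystander. Origin: centre of its underside.

How it is judged:
By the outcome, as a careful person would: the job done as asked, in the order asked, and still so for the second after the job is handed in, while the arm keeps its last pose, push and grip.
It also fails if it takes over 58 s, if anything falls off the work surface, if the arm or the gripper's body presses on something with over 40 N, if the wrist force passes 120 N, or if a joint passes its speed limit or range.

ROBOT

A 6-joint arm with a two-finger parallel gripper is mounted at the origin on the work surface. World frame = base frame: x ahead of the robot, y to its left, z up, the work surface at z = 0. Lengths are in m, angles in degrees, forces in N, time in s.
With the tool pointing down it reaches from about 0.25 to 0.725 m from the base axis. Payload 9.7 kg.
Tool frame: the origin (TCP) lies on the centre line of the jaws, within the pads' length; the fingertips stand 19 mm ahead of it and the grasp point (between the pads) is the TCP; z points along the fingers, y is the direction in which the jaws open and shut (so a half turn about z gives the same grasp; the last joint's range is limited). The gripper opens to 85 mm and grips with 20 to 120 N. Pads are 22 mm wide; open, the fingers measure 114 mm over their backs; the gripper's body (76 mm by 85 mm) begins 54 mm behind the grasp point. The pads swing forward as they close: fully open they stand 13 mm farther back than shut.
Start: joints at [-71.849, 4.979, 10.078, 95.1, 0, 90], TCP at [0.171, -0.523, 0.25] pointing down, gripper open.
Joint ranges: [-179.16, 179.16], [-48.56, 103.87], [-65.8, 70.77], [-126.05, 130.52], [-82.76, 87.17], [-180, 180]. Speed limits (degrees/s): [127.2, 127.2, 147.25, 180, 180, 180].

INTERFACE

Orientations are given as [roll, pitch, yaw] about the fixed x, y, z axes, in that order (R = Rz(yaw) Ry(pitch) Rx(roll)).
In Python, from workcell import bot gives the robot as it stands.
- The arm moves only by the tool servo_tool, never from a script. Its argument "motion" is a list that holds one entry, the list of rows, each a list of 6 numbers: the shift along the tool's x, y, z in mm, then the turn, a rotation vector about the tool's x, y, z in rad. A call has 1 to 5 rows; each row shifts and turns the commanded pose from where the row before left it, along the tool's axes as they then stand; what a row does not reach is not made up. A row lasts 1/10 s, in which the tool goes at most 50 mm and 8.59 degrees, less where a joint would pass 70% of its speed; a pose out of reach is approached as far as the arm can. A call is refused whole if a number of a shift passes 50 or a number of a turn 0.15, either way. A call with a gripper value outside its range is refused whole. "gripper" is the finger opening in mm, from 0 to 85.4, set as the call begins (left out, the last holds). The fingers move at their own pace and stop on an object; "newtons" is the grip in N (left out, the last holds). Time passes only in rows, so rows that do not move let the fingers close. It gives the time, the measured TCP pose, the force and the opening at its end, in the units of the state.
- bot.get_obs(): the state, without advancing time (a new reading comes with each control period).
- bot.camera(name): name is "side" or "top"; returns a dict with "color" (480x640x3 uint8, red, green, blue), "fx", "fy", "cx", "cy" (pixels), "R" (3x3) and "t" (3): a world point X has camera coordinates R X + t. Camera axes: x right, y down, z forward; pixel columns grow to the right and rows downward; lengths in m; the calibration is good to about 2 mm. A picture is of the moment at which its call begins. There is no depth.
- bot.job_done(): hands the job in, once; it reports no verdict.
Trained networks look in a picture, given as the dict that the camera call returned (one of the last four; its "shot" number tells which), for a name from the list of things; names that differ only in an ending like _2 or _b are one class to them, and where a whole thing is asked for, a point or a joint stands for the part that bears it (a point fixed in the world has none). Each returns a list of dicts, best first, with "confidence" (0 to 1); they miss things now and then, are a little off and sometimes report something else, mostly with a low value. They report only what shows in the picture. A call takes as long as a camera call.
- bot.look_for(picture, label): "rect" ([left, top, width, height] in pixels, round what is visible of it).
The state is a dict: "time": time; "q": joint angles; "qd": joint speeds; "joint_efforts": joint torques, N m; "ee_pos": TCP position; "tcp_rot": TCP orientation; "wrist_force": force on the tool from outside, world axes, zero at the start; "torque": the same for the moment, N m; "opening": finger opening in m.
Only numpy, scipy, OpenCV 4.12 (cv2) and the standard library are available. Lean on these libraries where they do the work, as an engineer would, in place of code of your own. Each camera call takes 0.05 s, during which the arm holds its last target.

## Working session

There is one attempt and no reset: what is moved stays moved. The work goes in short steps, Python scripts to look and compute and a tool call to move; the robot and the scene stay as the last step left them, time stands still between calls to the robot, and variables do not carry over. Pictures are saved under pics/ and viewed, and the job is handed in when it is done.

Besides the shell and the picture viewer there is one more tool, called after "Request:" as name([rows], argument=value, ...), one row to a line, values as JSON. servo_tool: Moves the arm, as the interface text tells. Its arguments: {"type":"object","properties":{"motion":{"type":"array","items":{"type":"array","items":{"type":"array","items":{"type":"number"}}}},"gripper":{"type":"number"},"newtons":{"type":"number"}},"required":["motion"]}

```bash
mkdir -p pics; cat > h.py <<'E'
import numpy as np,cv2
from workcell import bot
def shot(n,name):
    p=bot.camera(n); cv2.imwrite(f'pics/{name}.png',cv2.cvtColor(p['color'],cv2.COLOR_RGB2BGR)); return p
def atz(p,u,v,z):
    R=np.array(p['R']);t=np.array(p['t']);d=R.T@np.array([(u-p['cx'])/p['fx'],(v-p['cy'])/p['fy'],1]);c=-R.T@t
    return c+d*(z-c[2])/d[2]
def proj(p,X):
    c=np.array(p['R'])@np.array(X)+np.array(p['t']);return [p['fx']*c[0]/c[2]+p['cx'],p['fy']*c[1]/c[2]+p['cy']]
def st():
    o=bot.get_obs(); print(o['time'],np.round(o['ee_pos'],4),np.round(o['tcp_rot'],2),np.round(o['wrist_force'],2),np.round(o['torque'],2),o['opening'],np.round(o['q'],1))
E
python3 - <<'E'
from h import *
st()
for n in ['top','side']:
    p=shot(n,n+'0'); print(n,-np.array(p['R']).T@np.array(p['t']))
    for l in ['orange_top','orange_top_dish','blue_top','caddy','phone','compact','saucer','roller']:
        print(l,[(np.round(d['rect'],1),round(d['confidence'],2)) for d in bot.look_for(p,l)[:2]])
E
```

```text
0.0 [ 0.1713 -0.5224  0.2496] [-179.92    0.     18.15] [ 0.28 -0.13 -0.22] [-0.01  0.01 -0.02] 0.0857729896000402 [-71.8   5.   10.   95.1  -0.   90. ]
top [ 0.38813118 -0.00294268  1.01147843]
orange_top [(array([273.2, 212.6,  29.8,  28.1]), 0.86)]
orange_top_dish [(array([276.6, 213.1,  24.4,  23.6]), 0.94)]
blue_top [(array([351.5, 199.7,  28.4,  25.8]), 0.65)]
caddy [(array([271.3, 200.2, 116.7,  62. ]), 0.94)]
phone [(array([454.5, 177.7,  69.7,  39.3]), 0.92), (array([271.3, 197.4, 111.6,  64.3]), 0.59)]
compact [(array([138.5, 282.2,  37.1,  48.3]), 0.75), (array([490.1, 308.6,  19.5,  17.6]), 0.5)]
saucer [(array([471.3, 289.3,  55.7,  57.6]), 0.97), (array([126.3, 192.4,  51.3,  59.4]), 0.42)]
roller [(array([124.2, 190.5,  53.7,  66.1]), 0.56)]
side [0.05710115 0.71924863 0.93522671]
orange_top []
orange_top_dish [(array([266.5, 221. ,  23.2,  19.6]), 0.56)]
blue_top [(array([289.3, 177.4,  27.7,  33.9]), 0.8), (array([260.5, 223.5,  31.5,  36.3]), 0.54)]
caddy [(array([251.7, 199.1,  78.3, 102.2]), 0.89)]
phone [(array([316.3, 137.9,  50.2,  37.3]), 0.86)]
compact [(array([237.7, 384. ,  62. ,  75.4]), 0.57), (array([263.3, 223.1,  31.2,  34.7]), 0.29)]
saucer [(array([412. , 170.7,  50.1,  28.9]), 0.66), (array([302.4, 252.1,  11.7,   9.1]), 0.64)]
roller [(array([164.2, 355.1,  45.7,  76.8]), 0.92)]
```

View pics/top0.png

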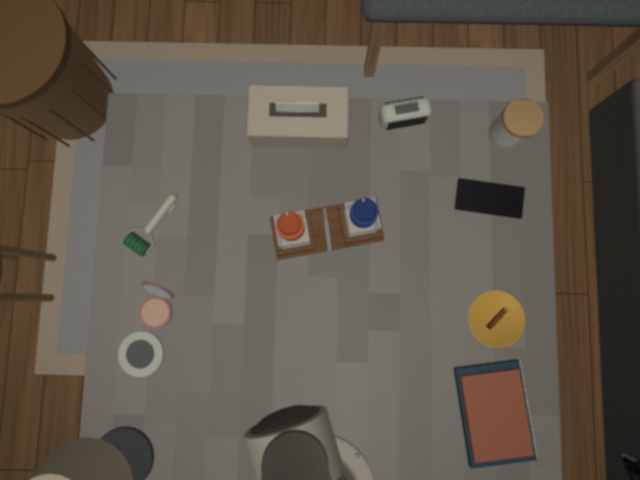

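View pics/side0.png

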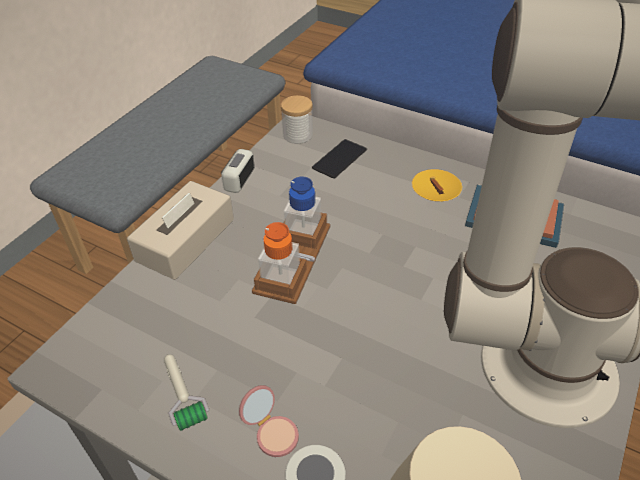

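```bash
python3 - <<'E'
import cv2
a=cv2.imread('pics/top0.png')[185:275,255:405]; b=cv2.imread('pics/side0.png')[165:310,235:345]
cv2.imwrite('pics/z.png',cv2.hconcat([cv2.resize(a,(420,252),interpolation=2),cv2.resize(b,(191,252),interpolation=2)]))
cv2.imwrite('pics/z1.png',cv2.resize(cv2.imread('pics/top0.png')[205:250,265:310],(540,540),interpolation=2))
cv2.imwrite('pics/z2.png',cv2.resize(b,(440,580),interpolation=2))
E
```

```text
(no output)
```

View pics/z1.png

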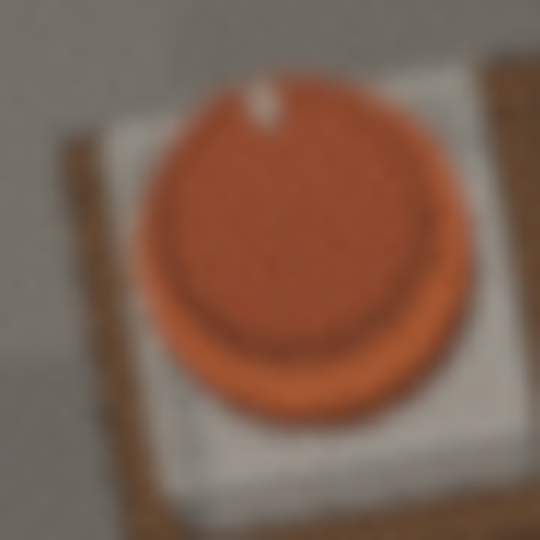

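View pics/z2.png

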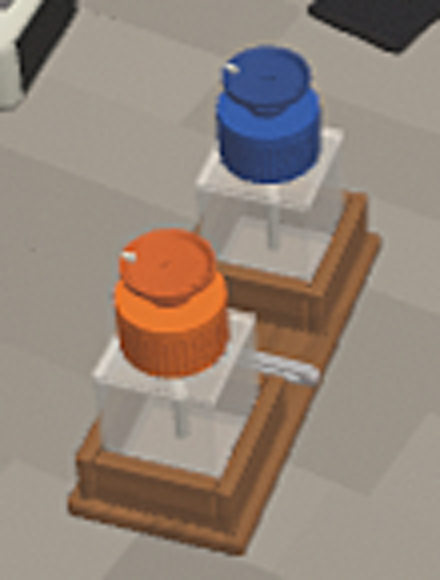

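The top view shows the orange top on the left (+y) cup. Its dish is centred near pixel (289.5, 223), with the mark at about (287, 213). In the side view the dish centre is near (277, 231).

```bash
python3 - <<'E'
from h import *
t=bot.camera('top'); s=bot.camera('side')
print(t['fx'],s['fx'])
def fit(p,roi):
    u0,v0,u1,v1=roi; hsv=cv2.cvtColor(p['color'],cv2.COLOR_RGB2HSV)[v0:v1,u0:u1]
    m=((hsv[...,0]<14)&(hsv[...,1]>175)).astype(np.uint8)
    c=max(cv2.findContours(m,0,1)[0],key=cv2.contourArea); return cv2.boundingRect(c),cv2.minEnclosingCircle(c),u0,v0
print(fit(t,(268,206,312,246)),fit(s,(255,215,300,270)))
a=atz(t,289.3,222.8,.15); b=atz(s,276.8,231.2,.15); print('dish',a,b)
# triangulate rays
for (ut,us) in [((289.3,222.8),(276.8,231.2))]:
    P=[];
    for p,u in((t,ut),(s,us)):
        M=np.diag([p['fx'],p['fy'],1.]);M[0,2]=p['cx'];M[1,2]=p['cy']
        P.append(M@np.c_[p['R'],p['t']])
    X=cv2.triangulatePoints(P[0],P[1],np.array(ut).reshape(2,1),np.array(us).reshape(2,1));X=X/X[3];print('tri',X[:3].T)
# caddy yaw: mark & blue
print('mark',atz(t,286.7,213.3,.15)); print('blue',atz(t,364,212,.15))
# overlays
for p,n in((t,'top'),(s,'side')):
    im=cv2.cvtColor(p['color'],cv2.COLOR_RGB2BGR); im=cv2.resize(im,None,fx=6,fy=6,interpolation=2)
    for r,z,col in((.023,.15,(255,0,0)),(.027,.132,(0,255,0)),(.027,.10,(255,255,0))):
        c=np.array([(a[0]+b[0])/2,(a[1]+b[1])/2])
        pts=[proj(p,[c[0]+r*np.cos(k),c[1]+r*np.sin(k),z]) for k in np.linspace(0,6.28,60)]
        cv2.polylines(im,[np.int32((np.array(pts)+.5)*6)],True,col,1)
    u,v=np.int32(np.array(proj(p,[*c,.13]))*6); cv2.imwrite(f'pics/ov_{n}.png',im[v-180:v+180,u-180:u+180])
cv2.imwrite('pics/ov.png',cv2.hconcat([cv2.imread('pics/ov_top.png'),cv2.imread('pics/ov_side.png')]))
E
```

```text
468.0117653017889 594.7983057028438
((13, 19, 22, 14), ((23.5, 24.0), 11.236202239990234), 268, 206) ((9, 8, 28, 36), ((22.19230842590332, 25.5), 18.254140853881836), 255, 215)
dish [0.53253924 0.06373115 0.15      ] [0.53290853 0.06310178 0.15      ]
tri [[0.53245335 0.06369198 0.15071378]]
mark [0.55042364 0.06919312 0.15      ]
blue [ 0.55631284 -0.07525042  0.15      ]
```

View pics/ov.png

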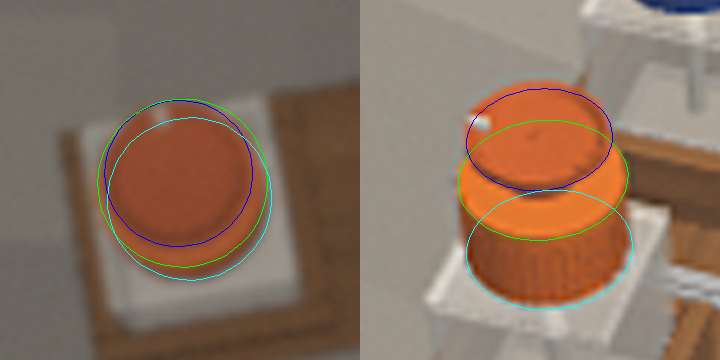

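```bash
cat >> h.py <<'E'
from scipy.spatial.transform import Rotation as Ro
def plan(target,yaw_turn_deg,n,down=True):
    """rows (tool frame) from current pose to target with total yaw turn (world +ccw)"""
    o=bot.get_obs(); p=np.array(o['ee_pos']); R=Ro.from_euler('xyz',o['tcp_rot'],degrees=True)
    rv=[0,0,round(-np.radians(yaw_turn_deg)/n,4)]
    for i in range(n):
        d=(np.array(target)-p)/(n-i); s=np.round(R.inv().apply(d)*1000,1)
        p=p+R.apply(s/1000); R=R*Ro.from_rotvec(rv); print([*s.tolist(),*rv],end=',' if i%5<4 else '\n')
    print('\nend',p,R.as_euler('xyz',degrees=True))
E
python3 -c "
from h import *
plan([.5325,.0635,.195],165,20)"
```

```text
[26.3, -22.2, 2.8, 0, 0, np.float64(-0.144)],[29.2, -18.2, 2.8, 0, 0, np.float64(-0.144)],[31.5, -13.8, 2.8, 0, 0, np.float64(-0.144)],[33.2, -9.2, 2.8, 0, 0, np.float64(-0.144)],[34.2, -4.3, 2.8, 0, 0, np.float64(-0.144)]
[34.4, 0.6, 2.8, 0, 0, np.float64(-0.144)],[34.0, 5.6, 2.8, 0, 0, np.float64(-0.144)],[32.8, 10.4, 2.7, 0, 0, np.float64(-0.144)],[31.0, 15.0, 2.8, 0, 0, np.float64(-0.144)],[28.5, 19.3, 2.7, 0, 0, np.float64(-0.144)]
[25.5, 23.2, 2.8, 0, 0, np.float64(-0.144)],[21.9, 26.6, 2.7, 0, 0, np.float64(-0.144)],[17.8, 29.4, 2.8, 0, 0, np.float64(-0.144)],[13.4, 31.7, 2.7, 0, 0, np.float64(-0.144)],[8.8, 33.3, 2.8, 0, 0, np.float64(-0.144)]
[3.9, 34.2, 2.7, 0, 0, np.float64(-0.144)],[-1.1, 34.4, 2.8, 0, 0, np.float64(-0.144)],[-6.0, 33.9, 2.7, 0, 0, np.float64(-0.144)],[-10.8, 32.7, 2.8, 0, 0, np.float64(-0.144)],[-15.3, 30.7, 2.7, 0, 0, np.float64(-0.144)]

end [0.53250262 0.06347067 0.19500751] [ 1.79997754e+02  4.59090545e-04 -1.76837060e+02]
```

Request:
servo_tool([
  [[26,-22,3,0,0,-0.144],[29,-18,3,0,0,-0.144],[31,-14,3,0,0,-0.144],[33,-9,3,0,0,-0.144],[34,-4,3,0,0,-0.144]],
], gripper=0, newtons=40)

```text
time: 1.5
ee_pos: [0.2614, -0.3762, 0.2352]
tcp_rot: [180.0, 0.0, 59.7]
wrist_force: [-0.2, 0.2, -0.3]
opening: 0.0123
```

Request:
servo_tool([
  [[34,1,3,0,0,-0.144],[34,6,3,0,0,-0.144],[33,10,3,0,0,-0.144],[31,15,3,0,0,-0.144],[28,19,3,0,0,-0.144]],
])

```text
time: 2.0
ee_pos: [0.3517, -0.2306, 0.2204]
tcp_rot: [180.0, 0.0, 101.0]
wrist_force: [-0.6, -1.3, -0.1]
opening: 0.0002
```

```bash
python3 -c "
from h import *
st();plan([.5325,.0635,.195],88,10)"
```

```text
2.0 [ 0.3517 -0.2306  0.2204] [1.7997e+02 2.0000e-02 1.0099e+02] [-0.56 -1.31 -0.06] [-0.03 -0.01 -0.03] 0.00015275189241718254 [-33.2 -13.2 -10.4  92.8   0.   45.8]
[25.4, 23.4, 2.5, 0, 0, np.float64(-0.1536)],[21.6, 27.0, 2.5, 0, 0, np.float64(-0.1536)],[17.2, 29.9, 2.5, 0, 0, np.float64(-0.1536)],[12.4, 32.2, 2.6, 0, 0, np.float64(-0.1536)],[7.3, 33.7, 2.5, 0, 0, np.float64(-0.1536)]
[2.1, 34.5, 2.6, 0, 0, np.float64(-0.1536)],[-3.2, 34.4, 2.5, 0, 0, np.float64(-0.1536)],[-8.5, 33.4, 2.6, 0, 0, np.float64(-0.1536)],[-13.5, 31.8, 2.5, 0, 0, np.float64(-0.1536)],[-18.2, 29.3, 2.6, 0, 0, np.float64(-0.1536)]

end [0.53253991 0.0635019  0.19496132] [-1.79975967e+02  2.69036348e-02 -1.71003003e+02]
```

Request:
servo_tool([
  [[25,23,2,0,0,-0.144],[22,27,2,0,0,-0.144],[18,29,2,0,0,-0.144],[13,32,2,0,0,-0.144],[9,33,2,0,0,-0.144]],
])

```text
time: 2.5
ee_pos: [0.442, -0.0844, 0.2104]
tcp_rot: [180.0, 0.0, 142.3]
wrist_force: [0.4, -0.3, 0.5]
opening: 0.0
```

Request:
servo_tool([
  [[4,34,2,0,0,-0.144],[-1,34,2,0,0,-0.144],[-6,34,2,0,0,-0.144],[-11,33,2,0,0,-0.144],[-15,31,2,0,0,-0.144]],
])

```text
time: 3.0
ee_pos: [0.5317, 0.0624, 0.2003]
tcp_rot: [-180.0, 0.0, -176.5]
wrist_force: [-0.6, -1.0, 0.1]
opening: 0.0003
```

```bash
python3 -c "
from h import *
st();plan([.5325,.0635,.180],0,1)
shot('side','s1');shot('top','t1')"
```

```text
3.0 [0.5317 0.0624 0.2003] [-1.8000e+02  1.0000e-02 -1.7649e+02] [-0.61 -1.04  0.09] [-0.01  0.01  0.  ] 0.00025215532007789263 [ 6.7  2.2  1.6 89.4 -0.   3.2]
[-0.8, 1.1, 20.3, 0, 0, np.float64(-0.0)],
end [0.53245539 0.06354181 0.1799683 ] [-1.79997351e+02  1.48024814e-02 -1.76487007e+02]
```

Request:
servo_tool([
  [[-1,1,20,0,0,0],[0,0,0,0,0,0]],
])

```text
time: 3.3
ee_pos: [0.5311, 0.0619, 0.1782]
tcp_rot: [-180.0, -0.2, -176.9]
wrist_force: [0.1, -0.1, 0.4]
opening: -0.0001
```

```bash
python3 -c "
from h import *
st()
p=shot('side','s2');im=cv2.imread('pics/s2.png');cv2.imwrite('pics/s2z.png',cv2.resize(im[130:310,200:340],(560,720)[:2],interpolation=2)[:600])
print(proj(p,[.5325,.0635,.161]),proj(p,[.5325,.0635,.15]))"
```

```text
3.3 [0.5311 0.0619 0.1782] [-179.98   -0.2  -176.88] [ 0.11 -0.14  0.4 ] [ 0.05 -0.01  0.02] -0.00010951362628663259 [ 6.6  2.2 -0.8 87.2 -0.   3.5]
[np.float64(276.48939431725347), np.float64(227.21395348511442)] [np.float64(276.86988588621267), np.float64(231.40139920611884)]
```

View pics/s2z.png

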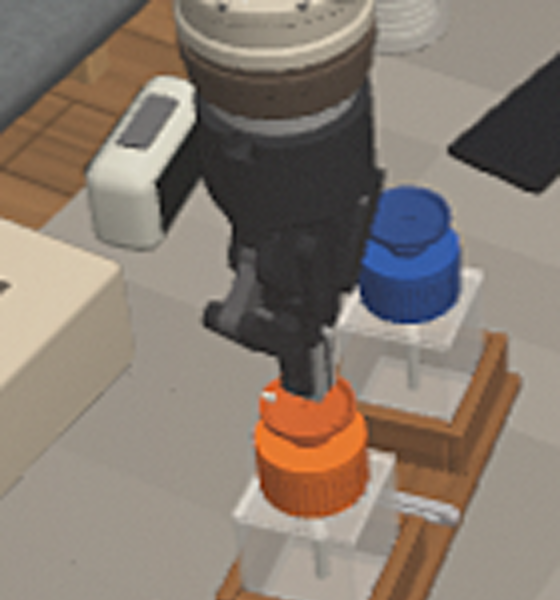

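Request:
servo_tool([
  [[0,0,0,0,0,0],[0,0,0,0,0,0]],
])

```text
time: 3.55
ee_pos: [0.5322, 0.0616, 0.1813]
tcp_rot: [180.0, 0.1, -176.9]
wrist_force: [0.8, -0.1, -1.0]
opening: -0.0003
```

Request:
servo_tool([
  [[0,2,6,0,0,0],[0,0,6,0,0,0],[0,0,4,0,0,0],[0,0,4,0,0,0],[0,0,0,0,0,0]],
])

```text
time: 4.05
ee_pos: [0.5322, 0.0641, 0.1604]
tcp_rot: [180.0, 0.1, -176.8]
wrist_force: [0.3, 0.6, 6.3]
opening: -0.0001
```

Request:
servo_tool([
  [[0,0,2,0,0,0],[0,0,0,0,0,0],[0,0,0,0,0,0]],
])

```text
time: 4.35
ee_pos: [0.5322, 0.0641, 0.1591]
tcp_rot: [180.0, 0.1, -176.8]
wrist_force: [-1.1, 0.1, 7.6]
opening: -0.0001
```

Request:
servo_tool([
  [[0,0,2,0,0,0],[0,0,0,0,0,0],[0,0,0,0,0,0]],
])

```text
time: 4.65
ee_pos: [0.5323, 0.0641, 0.1588]
tcp_rot: [180.0, 0.2, -176.8]
wrist_force: [-4.7, -1.1, 19.8]
opening: -0.0002
```

Request:
servo_tool([
  [[0,0,-8,0,0,0],[0,0,-9,0,0,0],[0,0,0,0,0,0],[0,0,0,0,0,0]],
])

```text
time: 5.05
ee_pos: [0.5318, 0.064, 0.1728]
tcp_rot: [-180.0, -0.0, -176.8]
wrist_force: [0.5, 0.3, -0.2]
opening: -0.0002
```

Request:
servo_tool([
  [[0,0,6,0,0,0],[0,0,6,0,0,0],[0,0,5,0,0,0],[0,0,0,0,0,0],[0,0,0,0,0,0]],
])

```text
time: 5.55
ee_pos: [0.5322, 0.064, 0.1588]
tcp_rot: [180.0, 0.2, -176.8]
wrist_force: [-6.8, -2.0, 24.2]
opening: 0.0001
```

Request:
servo_tool([
  [[0,0,-8,0,0,0],[0,0,-9,0,0,0],[0,0,0,0,0,0],[0,0,0,0,0,0]],
])

```text
time: 5.95
ee_pos: [0.5317, 0.064, 0.1724]
tcp_rot: [-180.0, -0.1, -176.8]
wrist_force: [0.4, 0.5, 0.2]
opening: 0.0
```

Request:
servo_tool([
  [[0,0,6,0,0,0],[0,0,6,0,0,0],[0,0,5,0,0,0],[0,0,0,0,0,0],[0,0,0,0,0,0]],
])

```text
time: 6.45
ee_pos: [0.5321, 0.064, 0.1588]
tcp_rot: [180.0, 0.2, -176.8]
wrist_force: [-7.8, -0.6, 24.6]
opening: 0.0
```

Request:
servo_tool([
  [[0,0,-10,0,0,0],[0,0,-12,0,0,0],[0,0,-12,0,0,0],[0,0,0,0,0,0],[0,0,0,0,0,0]],
])

```text
time: 6.95
ee_pos: [0.532, 0.064, 0.1899]
tcp_rot: [-180.0, -0.0, -176.8]
wrist_force: [0.1, 0.2, -1.1]
opening: 0.0002
```

Request:
servo_tool([
  [[0,0,0,0,0,0],[0,0,0,0,0,0],[0,0,0,0,0,0],[0,0,0,0,0,0],[0,0,0,0,0,0]],
], gripper=85)

```text
time: 7.45
ee_pos: [0.5319, 0.064, 0.1902]
tcp_rot: [180.0, -0.0, -176.8]
wrist_force: [-0.4, -0.6, -0.0]
opening: 0.0724
```

```bash
python3 -c "
from h import *
st();plan([.5325,.0637,.124],0,6)
p=shot('side','s3');im=cv2.imread('pics/s3.png');cv2.imwrite('pics/s3z.png',cv2.resize(im[160:310,200:340],(560,600),interpolation=2))"
```

```text
7.45 [0.5319 0.064  0.1902] [ 1.8000e+02 -1.0000e-02 -1.7684e+02] [-0.43 -0.63 -0.02] [ 0.03 -0.03  0.02] 0.07244507488058718 [ 6.9  2.2  0.5 88.3  0.   3.7]
[-0.1, -0.1, 11.0, 0, 0, np.float64(-0.0)],[-0.1, -0.1, 11.0, 0, 0, np.float64(-0.0)],[-0.1, -0.0, 11.0, 0, 0, np.float64(-0.0)],[-0.1, -0.1, 11.1, 0, 0, np.float64(-0.0)],[-0.1, -0.0, 11.0, 0, 0, np.float64(-0.0)]
[-0.1, -0.1, 11.1, 0, 0, np.float64(-0.0)],
end [0.53251659 0.06367497 0.12397746] [ 1.79996686e+02 -1.04513296e-02 -1.76837649e+02]
```

View pics/s3z.png

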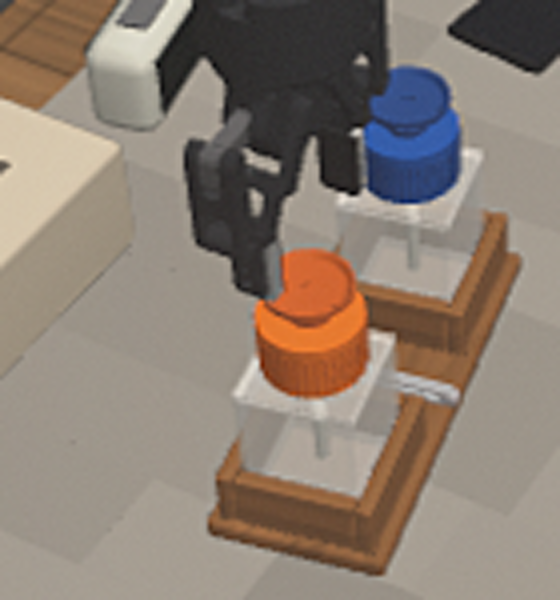

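The dish is up again and the jaws straddle the orange collar, so I'll lower over it.

Request:
servo_tool([
  [[0,0,10,0,0,0],[0,0,14,0,0,0],[0,0,14,0,0,0],[0,0,14,0,0,0],[0,0,13,0,0,0]],
])

```text
time: 8.0
ee_pos: [0.5315, 0.064, 0.1234]
tcp_rot: [-180.0, -0.1, -176.8]
wrist_force: [-0.1, -0.2, -0.2]
opening: 0.0848
```

Request:
servo_tool([
  [[0,0,0,0,0,0],[0,0,0,0,0,0],[0,0,0,0,0,0],[0,0,0,0,0,0],[0,0,0,0,0,0]],
], gripper=40, newtons=50)

```text
time: 8.5
ee_pos: [0.5323, 0.0641, 0.1259]
tcp_rot: [180.0, 0.1, -176.8]
wrist_force: [-0.3, -0.0, 1.1]
opening: 0.0525
```

Request:
servo_tool([
  [[0,0,0,0,0,0]],
])

```text
time: 8.6
ee_pos: [0.5323, 0.0641, 0.1259]
tcp_rot: [180.0, 0.1, -176.8]
wrist_force: [-0.2, -0.1, 2.1]
opening: 0.0524
```

```bash
python3 -c "
from h import *
st()"
```

```text
8.6 [0.5323 0.0641 0.1259] [ 1.8000e+02  6.0000e-02 -1.7684e+02] [-0.22 -0.06  2.09] [0.04 0.02 0.  ] 0.05235272387839108 [ 6.9  2.4 -6.4 81.2  0.   3.7]
```

Request:
servo_tool([
  [[0,0,0,0,0,-0.07],[0,0,0,0,0,-0.07],[0,0,0,0,0,0]],
])

```text
time: 8.9
ee_pos: [0.5322, 0.0642, 0.1259]
tcp_rot: [180.0, 0.1, -168.8]
wrist_force: [0.4, 2.6, 4.2]
opening: 0.0528
```

```bash
python3 -c "
from h import *
st()"
```

```text
8.9 [0.5322 0.0642 0.1259] [ 1.7998e+02  6.0000e-02 -1.6878e+02] [0.42 2.62 4.23] [ 0.24  0.02 -0.48] 0.05278970157586765 [ 6.9  2.4 -6.4 81.2  0.  -4.3]
```

Request:
servo_tool([
  [[0,0,0,0,0,-0.07],[0,0,0,0,0,-0.07],[0,0,0,0,0,0]],
])

```text
time: 9.2
ee_pos: [0.5339, 0.0646, 0.1261]
tcp_rot: [180.0, 0.3, -160.8]
wrist_force: [7.2, 3.4, 0.8]
opening: 0.0525
```

```bash
python3 -c "
from h import *
st()"
```

```text
9.2 [0.5339 0.0646 0.1261] [ 180.      0.28 -160.84] [7.2  3.43 0.81] [ 0.86 -1.66 -0.91] 0.052544818874705405 [  6.9   2.4  -6.4  81.    0.1 -12.3]
```

Request:
servo_tool([
  [[0,0,0,0,0,-0.05],[0,0,0,0,0,0]],
])

```text
time: 9.4
ee_pos: [0.5333, 0.0645, 0.126]
tcp_rot: [180.0, 0.2, -158.0]
wrist_force: [6.0, 3.9, 1.0]
opening: 0.0522
```

```bash
python3 -c "
from h import *
st()
p=shot('side','s4');im=cv2.imread('pics/s4.png');cv2.imwrite('pics/s4z.png',cv2.resize(im[160:310,200:340],(560,600),interpolation=2))"
```

```text
9.4 [0.5333 0.0645 0.126 ] [ 180.      0.2  -158.04] [5.97 3.92 1.03] [ 0.77 -1.01 -1.07] 0.05223582148001934 [  6.9   2.4  -6.4  81.    0.1 -15.1]
```

View pics/s4z.png

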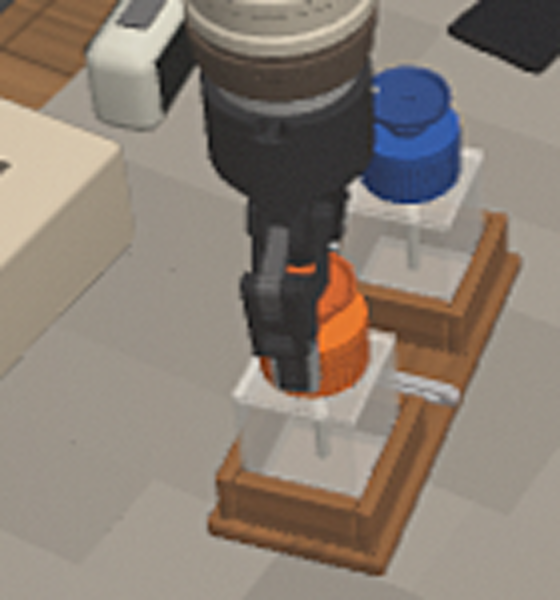

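The anticlockwise torque has climbed to about 1 N·m, which looks like a stop. I'll try clockwise.

Request:
servo_tool([
  [[0,0,0,0,0,0.1],[0,0,0,0,0,0.1],[0,0,0,0,0,0.1],[0,0,0,0,0,0]],
])

```text
time: 9.85
ee_pos: [0.5326, 0.0641, 0.1259]
tcp_rot: [180.0, 0.1, -175.3]
wrist_force: [2.2, 0.4, 5.0]
opening: 0.0525
```

```bash
python3 -c "
from h import *
st()"
```

```text
9.85 [0.5326 0.0641 0.1259] [ 1.8000e+02  1.0000e-01 -1.7529e+02] [2.25 0.4  5.02] [ 0.07 -0.39 -0.04] 0.05246750799328443 [ 6.9  2.4 -6.4 81.1 -0.   2.2]
```

Request:
servo_tool([
  [[0,0,0,0,0,0.1],[0,0,0,0,0,0.1],[0,0,0,0,0,0.1],[0,0,0,0,0,0]],
])

```text
time: 10.25
ee_pos: [0.5326, 0.064, 0.1259]
tcp_rot: [180.0, 0.1, 167.7]
wrist_force: [2.5, -0.9, 5.7]
opening: 0.0526
```

```bash
python3 -c "
from h import *
st()"
```

```text
10.25 [0.5326 0.064  0.1259] [1.7998e+02 1.0000e-01 1.6770e+02] [ 2.47 -0.88  5.73] [-0.02 -0.47 -0.1 ] 0.05258200861611969 [ 6.9  2.4 -6.4 81.1 -0.  19.2]
```

Request:
servo_tool([
  [[0,0,0,0,0,0.14],[0,0,0,0,0,0.14],[0,0,0,0,0,0.14],[0,0,0,0,0,0.14],[0,0,0,0,0,0]],
])

```text
time: 10.75
ee_pos: [0.5325, 0.0636, 0.1259]
tcp_rot: [180.0, 0.1, 135.6]
wrist_force: [2.1, -2.6, 6.6]
opening: 0.0525
```

```bash
python3 -c "
from h import *
st()
shot('top','t5');shot('side','s5')"
```

```text
10.75 [0.5325 0.0636 0.1259] [1.7997e+02 1.0000e-01 1.3556e+02] [ 2.12 -2.57  6.57] [-0.42 -0.39 -0.12] 0.05253216910526809 [ 6.8  2.4 -6.4 81.1 -0.1 51.3]
```

Request:
servo_tool([
  [[0,0,0,0,0,0.14],[0,0,0,0,0,0.14],[0,0,0,0,0,0.14],[0,0,0,0,0,0.14],[0,0,0,0,0,0]],
])

```text
time: 11.35
ee_pos: [0.5324, 0.0635, 0.1259]
tcp_rot: [179.9, 0.1, 103.5]
wrist_force: [1.5, -3.5, 6.1]
opening: 0.0521
```

```bash
python3 -c "
from h import *
st()"
```

```text
11.35 [0.5324 0.0635 0.1259] [1.7994e+02 9.0000e-02 1.0346e+02] [ 1.54 -3.54  6.12] [-0.62 -0.33 -0.1 ] 0.05213518879864565 [ 6.8  2.4 -6.4 81.1 -0.1 83.4]
```

Request:
servo_tool([
  [[0,0,0,0,0,0.14],[0,0,0,0,0,0.14],[0,0,0,0,0,0.14],[0,0,0,0,0,0.14],[0,0,0,0,0,0]],
])

```text
time: 11.85
ee_pos: [0.5318, 0.0634, 0.1259]
tcp_rot: [180.0, 0.1, 71.4]
wrist_force: [-3.4, -3.0, 8.0]
opening: 0.0522
```

```bash
python3 -c "
from h import *
st()
p=shot('side','s6');im=cv2.imread('pics/s6.png');cv2.imwrite('pics/s6z.png',cv2.resize(im[160:310,200:340],(560,600),interpolation=2))"
```

```text
11.85 [0.5318 0.0634 0.1259] [1.7998e+02 7.0000e-02 7.1380e+01] [-3.36 -2.98  7.97] [-0.6   0.46 -0.07] 0.05217306441525896 [ 6.800e+00  2.400e+00 -6.400e+00  8.120e+01 -1.000e-01  1.155e+02]
```

View pics/s6z.png

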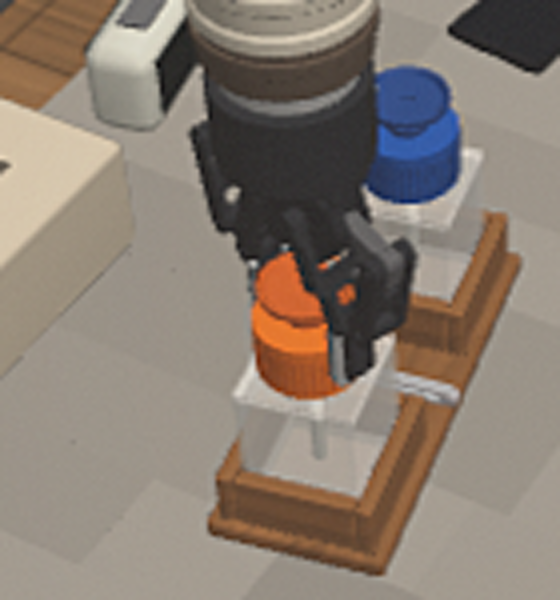

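Clockwise turns freely at about 0.1 N·m and is now 112° on, so I'll test the lift.

Request:
servo_tool([
  [[0,0,-3,0,0,0],[0,0,-3,0,0,0],[0,0,-3,0,0,0],[0,0,0,0,0,0]],
])

```text
time: 12.3
ee_pos: [0.5317, 0.0637, 0.1344]
tcp_rot: [-180.0, 0.1, 71.5]
wrist_force: [-0.9, -5.0, -0.1]
opening: 0.0521
```

```bash
python3 -c "
from h import *
st()"
```

```text
12.3 [0.5317 0.0637 0.1344] [-1.7998e+02  5.0000e-02  7.1470e+01] [-0.93 -5.02 -0.08] [-1.    0.33 -0.04] 0.0520560252142852 [  6.9   2.3  -5.5  82.2  -0.  115.4]
```

Request:
servo_tool([
  [[0,0,-4,0,0,0],[0,0,-5,0,0,0],[0,0,-6,0,0,0],[0,0,-6,0,0,0],[0,0,0,0,0,0]],
])

```text
time: 12.8
ee_pos: [0.5325, 0.0645, 0.1566]
tcp_rot: [179.9, -0.1, 71.5]
wrist_force: [-0.2, 0.3, -1.2]
opening: 0.052
```

```bash
python3 -c "
from h import *
st()
p=shot('side','s7');im=cv2.imread('pics/s7.png');cv2.imwrite('pics/s7z.png',cv2.resize(im[140:310,200:340],(494,600),interpolation=2))"
```

```text
12.8 [0.5325 0.0645 0.1566] [ 1.7991e+02 -9.0000e-02  7.1470e+01] [-0.18  0.31 -1.15] [-0.04 -0.02  0.01] 0.05204129954304327 [  6.9   2.1  -3.3  84.5   0.  115.4]
```

View pics/s7z.png

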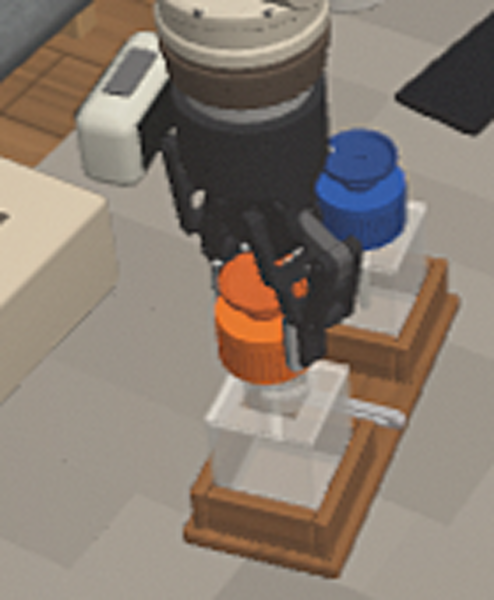

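The top is off the neck and rising, with only its weight showing. I'll continue straight up.

Request:
servo_tool([
  [[0,0,-8,0,0,0],[0,0,-12,0,0,0],[0,0,-12,0,0,0],[0,0,-12,0,0,0],[0,0,-12,0,0,0]],
])

```text
time: 13.35
ee_pos: [0.5321, 0.064, 0.2127]
tcp_rot: [180.0, -0.0, 71.4]
wrist_force: [-0.0, 0.4, -1.4]
opening: 0.0524
```

Request:
servo_tool([
  [[0,0,-12,0,0,0],[0,0,-10,0,0,0],[0,0,-6,0,0,0],[0,0,-3,0,0,0],[0,0,0,0,0,0]],
])

```text
time: 13.85
ee_pos: [0.532, 0.064, 0.2424]
tcp_rot: [180.0, -0.0, 71.4]
wrist_force: [-0.5, -0.5, -2.0]
opening: 0.0523
```

Request:
servo_tool([
  [[0,0,0,0,0,0],[0,0,0,0,0,0],[0,0,0,0,0,0],[0,0,0,0,0,0],[0,0,0,0,0,0]],
])

```text
time: 14.35
ee_pos: [0.5319, 0.064, 0.2422]
tcp_rot: [-180.0, 0.0, 71.4]
wrist_force: [0.7, -0.3, -0.3]
opening: 0.0523
```

```bash
python3 -c "
from h import *
st()
p=shot('side','s8');im=cv2.imread('pics/s8.png');cv2.imwrite('pics/s8z.png',cv2.resize(im[130:310,180:340],(533,600),interpolation=2))
t=shot('top','t8');im=cv2.imread('pics/t8.png');cv2.imwrite('pics/t8z.png',im)
for q,n in((p,'side'),(t,'top')): print(n,'tip',proj(q,[.5325,.0645,.149]),'mouth',proj(q,[.5325,.064,.122]),[(l,[np.round(d['rect']) for d in bot.look_for(q,l)[:1]]) for l in ['orange_top','orange_top_tube_tip','blue_top','mouth_left']])"
```

```text
14.35 [0.5319 0.064  0.2422] [-179.99    0.     71.43] [ 0.7  -0.27 -0.32] [0.02 0.01 0.01] 0.05230848424883197 [  6.9   2.9   6.9  94.1   0.  115.4]
side tip [np.float64(276.62154659999305), np.float64(232.1037469124608)] mouth [np.float64(277.67627324098584), np.float64(241.96443001212538)] [('orange_top', [array([258., 180.,  28.,  53.])]), ('orange_top_tube_tip', [array([253., 176.,  28.,  56.])]), ('blue_top', [array([292., 177.,  24.,  35.])]), ('mouth_left', [array([252., 197.,  78., 108.])])]
top tip [np.float64(288.92662340962056), np.float64(222.9005429551366)] mouth [np.float64(290.2034522563536), np.float64(225.24834276592333)] [('orange_top', []), ('orange_top_tube_tip', []), ('blue_top', [array([348., 199.,  31.,  29.])]), ('mouth_left', [array([312., 196.,  72.,  59.])])]
```

View pics/s8z.png

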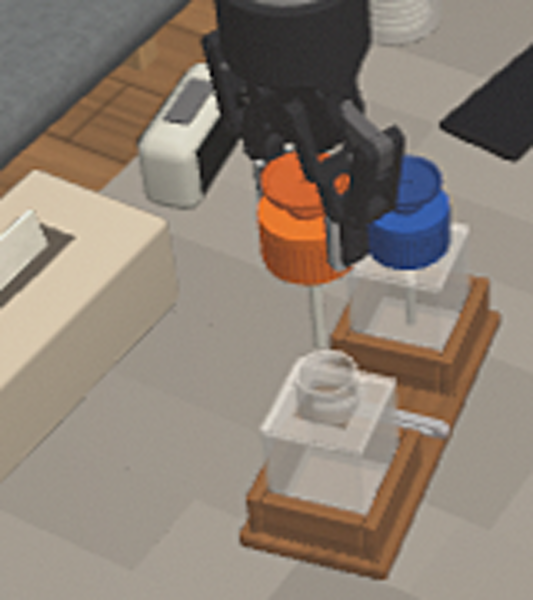

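View pics/t8z.png

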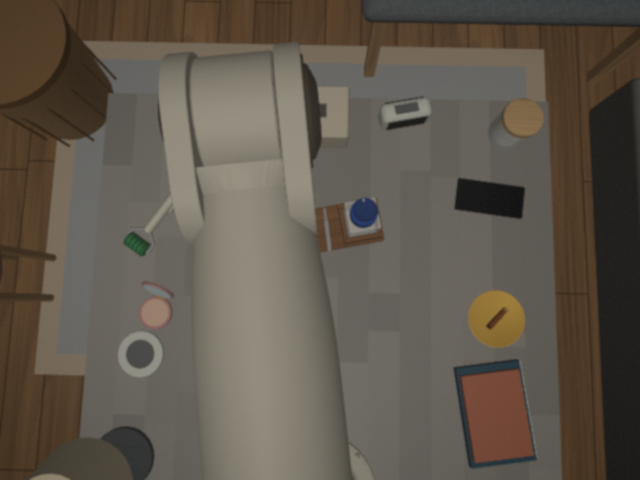

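In the side view the tube tip is at about (276, 234) and the open mouth centre at about (278, 242). The dish is up and the blue top has not moved.

```bash
python3 -c "
from h import *
bot.job_done();st()"
```

```text
the job is handed in; nothing more can be done
the job is handed in; nothing more can be done
```

The orange top is off, and I handed the job in with it held still over its own cup at about 14.5 s of the 58 s allowed. It was on the left cup.

- **Presses:** I pushed the dish to a hard bottom three times, about 10 mm of travel with 20–25 N at the stop. It was clear of the fingers between presses.
- **Thread:** It is left-hand. Turning anticlockwise, the torque climbed to about 1 N·m over 19°, and the grip may have slipped a few degrees there. Turning clockwise, it ran freely at about 0.1 N·m to 112°, and I lifted it straight up from there.
- **Sideways force:** There was about 5 N at the start of the lift, and it was gone by 30 mm up.
- **Last checks:** The top had been lifted 116 mm and the tool was vertical. Outside forces were under 1 N and the opening was steady at 52.3 mm. By the tool height the tube tip is about 25 mm above the mouth; by the side picture it is about 5 mm lower than that, still clear. The dish is up.
- **Surroundings:** In the side and top pictures the blue top and the other things I could see were where they started. The arm hid the orange top from the top camera, so only the side view shows how it is held. I did not measure the index mark's yaw.

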